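# Spring the touch-latch lid and push it open

### The arm

A 7-joint arm with a two-finger parallel gripper is mounted at the origin on the work surface. World frame = base frame: x ahead of the robot, y to its left, z up, the work surface at z = 0. Lengths are in mm, angles in rad, forces in N, time in s.
With the tool pointing down it reaches from about 400 to 875 mm from the base axis. Payload 4.4 kg.
Tool frame: the origin (TCP) lies between the finger pads; the fingertips stand 11 mm ahead of it and the grasp point (between the pads) lies 8 mm behind it; y points along the fingers, x is the direction in which the jaws open and shut, and the axes are right-handed (so a half turn about y gives the same grasp; the last joint's range is limited). The gripper opens to 85 mm and grips with 20 to 120 N. Pads are 22 mm wide; open, the fingers measure 114 mm over their backs; the gripper's body (76 mm by 85 mm) begins 54 mm behind the grasp point. The pads swing forward as they close: fully open they stand 13 mm farther back than shut.
Start: joints at [-1.282, 0.628, 0.038, 1.517, -0.027, 0.996, -0.02], TCP at [225.789, 609.538, 242.313] pointing down, gripper open.
Joint ranges: [-3.06, 3.06], [-0.37, 2.12], [-1.25, 1.32], [0.18, 2.47], [-1.1, 4.24], [0.23, 1.98], [-2.94, 2.94]. Speed limits (rad/s): [2.57, 2.57, 3.14, 3.14, 3.14, 3.14, 3.14].

### API

Orientations are given as [roll, pitch, yaw] about the fixed x, y, z axes, in that order (R = Rz(yaw) Ry(pitch) Rx(roll)).
In Python, from cell import * gives the robot as it stands.
- The arm moves only by the shell command python3 -m jog 'ROWS'. ROWS is JSON, a list of rows, each an object of numbers: "x", "y", "z": the shift along the tool's x, y, z in mm; "ax", "ay", "az": the turn, a rotation vector about the tool's x, y, z in rad; "grip": the finger opening in mm, from 0 to 85.4. In form: [{"x": .., "y": .., "z": .., "ax": .., "ay": .., "az": .., "grip": ..}, ...]. A call has 1 to 5 rows; each row is the pose to reach, as a shift and turn from the pose commanded when the call began, along the tool's axes at that moment; what a row does not reach only later rows make up. A row lasts 1/10 s, in which the tool goes at most 50 mm and 8.59 degrees, less where a joint would pass 70% of its speed; a pose out of reach is approached as far as the arm can. A call with a gripper value outside its range is refused whole. The fingers move at their own pace and stop on an object; the grip force is fixed at half the most. Time passes only in rows, so rows that repeat a pose let the fingers close. It gives the time, the measured TCP pose, the force and the opening at its end, in the units of the state.
- read_state(): the state, without advancing time (a new reading comes with each control period).
- get_image(name): name is "scene" or "side" or "wrist"; returns a dict with "color" (384x512x3 uint8, red, green, blue), "vfov" (degrees; the focal length in pixels is half the picture's height over the tangent of half this angle, whatever the lens; pixels are square), "cx", "cy" (the principal point, pixels), "camera_from_world" (4x4, takes a point from world to camera coordinates). Camera axes: x right, y down, z forward; pixel columns grow to the right and rows downward; lengths in mm; the calibration is good to about 2 mm. A picture is of the moment at which its call begins. There is no depth.
- finish_job(): hands the job in, once; it reports no verdict.
The state is a dict: "clock": time; "qpos": joint angles; "qd": joint speeds; "tau": joint torques, N m; "eef_pos": TCP position; "tool_rot": TCP orientation; "force": force on the tool from outside, world axes, zero at the start; "torque": the same for the moment, N m; "width": finger opening in mm.
Only numpy, scipy, OpenCV 4.12 (cv2) and the standard library are available. Lean on these libraries where they do the work, as an engineer would, in place of code of your own. Each camera call takes 0.05 s, during which the arm holds its last target.

### The job

With fingertips only, open the small aluminium box on the ledge: press down the black pad at the front of its lid and let go so that the catch releases and the lid springs ajar, then push the lid up and over until it rests fully open by itself, leaning back past upright. Do not pick anything up, do not shove the box along the ledge, and leave the bottles and the other things around it where they stand.

Things in the scene. Friction and masses are not known exactly. Their poses are not given: they have to be found in the camera images.
- box: small aluminium box with a hinged lid, closed at first, loose on the ledge: 94 mm (x) by 140 mm (y), walls 52 to 56 mm high, closed lid's top at 65 mm; about 1.25 kg; slides if shoved with over about 5 N. Origin: centre of its underside. Its x axis points from the lid's front (pad side, towards the robot) to the hinge side, y lies along the hinge, z up.
- lid (a joint): lid angle, rad: 0 closed and caught (prying does nothing), grows as it opens about the hinge on the box's +x side, down to -0.058 while pressed. Sprung, it rises to about 0.52 (ajar) by itself. From there it swings with little drag (under 2 N at its edge), falls back to ajar if let go before upright, and past upright leans back by its weight, to a stop at 1.9.
- lid_pad (a point): centre of the black rubber press pad (22 x 34 mm) on top of the lid, middle of its front; moves with the lid. 83 mm from the hinge line, 5.5 mm above it when closed. Pressed down 3 to 5 mm here (about 3 to 5 N; then it stands on a stop, 8 N is plenty) the catch lets go; the lid springs ajar as the finger goes up again, its front edge rising about 50 mm.
- lid_hinge (a point): middle of the hinge line, 60 mm above the ledge, 47 mm from the box's centre along the box's +x axis. The hinge line runs along the box's y axis.
- lid_edge (a point): middle of the lower rim of the skirt that hangs 12 mm below the lid plate along its front (146 mm wide); moves with the lid. Closed, it lies 96.5 mm from the hinge line towards the box's -x side and 12 mm below it.
- shampoo: bystander: orange shampoo bottle with a yellow band and white cap, 58 mm wide, 185 mm tall, loose. Origin: centre of its underside; z up
- tonic: bystander: brown glass tonic bottle with black cap, 56 mm wide, 165 mm tall, loose. Origin: centre of its underside; z up
- flask: bystander: green glass aftershave flask with brass cap, 68 mm wide, 111 mm tall, loose. Origin: centre of its underside; z up
- cup: bystander: blue plastic cup, 72 mm wide, 88 mm tall, loose. Origin: centre of its underside; z up
- brush_holder: bystander: chrome brush holder, 72 mm wide, 105 mm tall, with two toothbrushes standing out of it to 185 mm, loose. Origin: centre of its underside; z up
- soap_dish: bystander: blue soap dish with a cream-coloured bar of soap, 85 x 115 mm, 36 mm tall, loose. Origin: centre of its underside; z up
- cream: bystander: low white cream jar, 60 mm wide, 48 mm tall, loose. Origin: centre of its underside; z up

How it is judged (in metres and radians):
On the way, in this order (a step that is already met when the one before it is completed fails the run):
1. the lid's front is pressed down by the fingers until the catch lets go (value of joint lid below -0.025 rad and contact force between the fingers and box above 0.5 N), for 0.02 s.
2. the finger has let go and the lid has sprung ajar (value of joint lid between 0.3 and 0.9 rad and contact force between the fingers and box below 0.1 N), for 0.2 s.
3. the lid has been pushed over past upright (value of joint lid above 1.62 rad), for 0.1 s.
At the end, for the whole second after the job is handed in: The lid stays open by itself beyond 1.65 rad (past upright), not swinging back, the box stands level within 25 mm of where it was, and every bystander stands upright within 20 mm of where it was (value of joint lid above 1.65 rad and velocity of joint lid above -0.05 rad/s and distance of box from where it was at the start of the episode below 0.025 m and angle between box's own z axis and vertical below 0.05 rad and linear speed of box below 0.02 m/s and distance of each of shampoo, tonic, flask, cup, brush_holder, soap_dish, cream from where it was at the start of the episode below 0.02 m and angle between each of shampoo, tonic, flask, cup, brush_holder, soap_dish, cream's own z axis and vertical below 0.15 rad); the robot touches nothing.
It fails at once if the box is lifted or tipped (height (world z) of box above 0.008 m or angle between box's own z axis and vertical above 0.12 rad).
It fails at once if the box is shoved along the ledge by more than 25 mm (distance of box from where it was at the start of the episode above 0.025 m).
It fails at once if a bystander is lifted, tipped or pushed away (distance of any of shampoo, tonic, flask, cup, brush_holder, soap_dish, cream from where it was at the start of the episode above 0.02 m or angle between any of shampoo, tonic, flask, cup, brush_holder, soap_dish, cream's own z axis and vertical above 0.3 rad).
It also fails if it takes over 54 s, if anything falls off the work surface, if the arm or the gripper's body presses on something with over 40 N, if the wrist force passes 120 N, or if a joint passes its speed limit or range.

## Working session

There is one attempt and no reset: what is moved stays moved. The work goes in short steps, Python scripts to look and compute and a shell command to move; the robot and the scene stay as the last step left them, time stands still between calls to the robot, and variables do not carry over. Pictures are saved under pics/ and viewed, and the job is handed in when it is done.

```bash
ls; mkdir -p pics; python3 - <<'E'
from cell import *
import cv2
for n in ("scene","side","wrist"):
    g=get_image(n); cv2.imwrite(f"pics/{n}0.png",g["color"][:,:,::-1]); print(n,g["vfov"],g["cx"],g["cy"],g["camera_from_world"])
print(read_state())
E
```

```text
pics
scene 57.92491691694999 248.83817511528568 188.25791432790297 [[ 6.91538043e-01  7.22318347e-01 -5.59823291e-03 -4.71128495e+02]
 [ 6.06115916e-01 -5.84468407e-01 -5.39462860e-01 -2.89305439e+02]
 [-3.92935912e-01  3.69665913e-01 -8.41990785e-01  1.26759551e+03]
 [ 0.00000000e+00  0.00000000e+00  0.00000000e+00  1.00000000e+00]]
side 44.684566819786156 254.80966332466485 189.59976503813806 [[ 9.99721733e-01 -1.17160581e-02  2.04741323e-02 -6.03825260e+02]
 [ 6.35156419e-03 -7.02192939e-01 -7.11958380e-01  1.04570710e+02]
 [ 2.27181368e-02  7.11890308e-01 -7.01923126e-01  1.47497068e+03]
 [ 0.00000000e+00  0.00000000e+00  0.00000000e+00  1.00000000e+00]]
wrist 58.61036490957786 251.4593655828669 191.18209356532523 [[ 3.48624801e-01  9.37258536e-01 -2.68044003e-03 -6.49127980e+02]
 [ 9.06223902e-01 -3.36348448e-01  2.56179547e-01 -3.15973370e+01]
 [ 2.39204905e-01 -9.17396224e-02 -9.66625499e-01  3.79947355e+02]
 [ 0.00000000e+00  0.00000000e+00  0.00000000e+00  1.00000000e+00]]
{'clock': 0.15, 'qpos': array([-1.2818205 ,  0.62912102,  0.03844525,  1.51810135, -0.02699797,
        0.99627322, -0.02003529]), 'qd': array([-1.21857738e-03, -4.24199161e-03,  1.75871225e-03, -2.47733658e-03,
        1.06287223e-03,  1.20810033e-05, -1.34296834e-03]), 'tau': array([ 1.20918721e-03, -5.63797295e+01,  1.22772317e+00, -1.93650556e+01,
        1.11382842e-02,  7.38881965e-03,  5.23467136e-08]), 'eef_pos': array([225.6150456 , 609.13090014, 241.62027043]), 'tool_rot': array([-1.57080061e+00,  1.38533155e-03,  1.21598968e+00]), 'force': array([-0.07030666,  0.36634947,  1.09942051]), 'torque': array([ 0.03762328,  0.00572109, -0.02393809]), 'width': 85.75020891549069}
```

View pics/scene0.png

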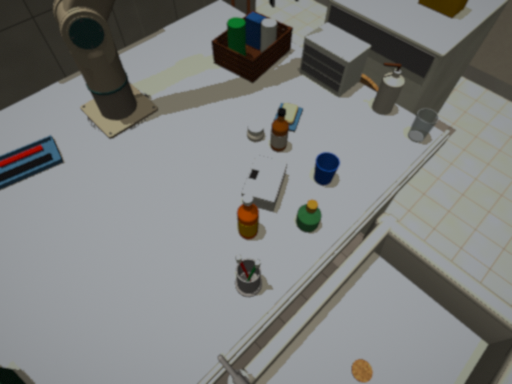

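View pics/side0.png

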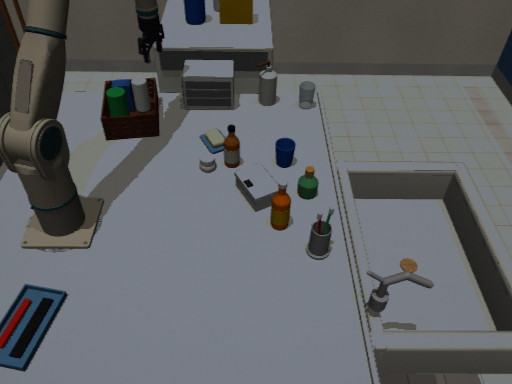

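View pics/wrist0.png

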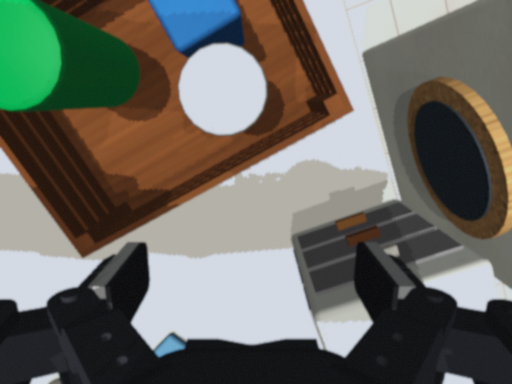

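```bash
cat > h.py <<'E'
import numpy as np, cv2
def fx(g): return g["color"].shape[0]/2/np.tan(np.radians(g["vfov"]/2))
def ray(g,u,v):
    f=fx(g);T=g["camera_from_world"];R=T[:3,:3]
    return -R.T@T[:3,3], R.T@np.array([(u-g["cx"])/f,(v-g["cy"])/f,1])
def plane(g,u,v,z):
    o,d=ray(g,u,v); return o+d*(z-o[2])/d[2]
def proj(g,p):
    T=g["camera_from_world"];c=T[:3,:3]@np.asarray(p,float)+T[:3,3];f=fx(g)
    return np.array([g["cx"]+f*c[0]/c[2],g["cy"]+f*c[1]/c[2]])
def crop(g,u0,v0,w,h,s,name):
    c=g["color"][v0:v0+h,u0:u0+w,::-1]
    cv2.imwrite(name,cv2.resize(c,None,fx=s,fy=s,interpolation=cv2.INTER_CUBIC))
E
python3 - <<'E'
from cell import *
from h import *
g=get_image("scene"); crop(g,225,85,125,100+125,4 if 0 else 2.6,"pics/s1.png"); crop(g,232,140,70,80,7,"pics/s2.png")
g=get_image("side"); crop(g,225,150,70,70,8,"pics/d2.png")
E
```

```text
(no output)
```

View pics/s2.png

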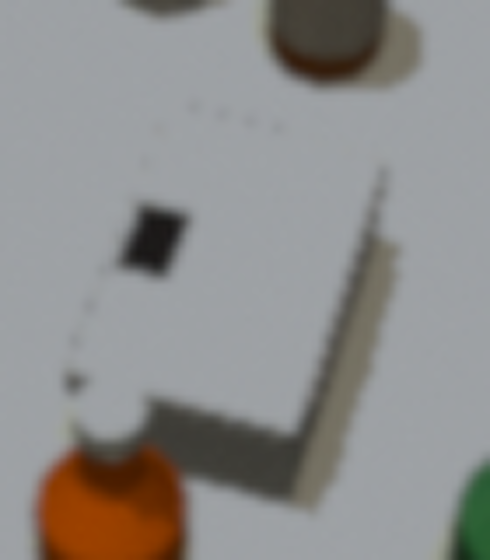

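View pics/d2.png

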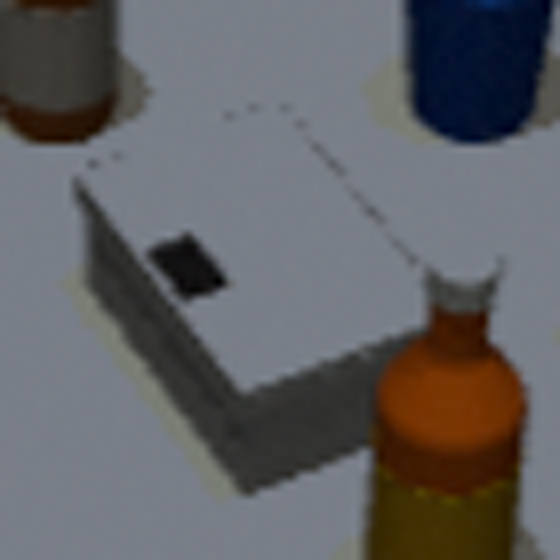

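```bash
python3 - <<'E'
from cell import *
from h import *
G={n:get_image(n) for n in("scene","side")}
def pad(g,u0,u1,v0,v1):
    c=g["color"][v0:v1,u0:u1].max(2); w=np.clip(70-c.astype(float),0,None); n,l,s,ce=cv2.connectedComponentsWithStats((w>10).astype('uint8')); 
    i=1+np.argmax(s[1:,4]); 
    m=cv2.dilate((l==i).astype('uint8'),np.ones((3,3)))*w; v,u=np.mgrid[v0:v1,u0:u1]; print(s[i],c.min()); r=cv2.minAreaRect(np.argwhere(l==i)[:,::-1].astype(np.float32));
    return (u*m).sum()/m.sum(),(v*m).sum()/m.sum()
a=pad(G["scene"],246,262,164,182); b=pad(G["side"],241,256,176,190); print(a,b)
o1,d1=ray(G["scene"],*a);o2,d2=ray(G["side"],*b)
t=np.linalg.lstsq(np.c_[d1,-d2],o2-o1,rcond=None)[0]; p1=o1+d1*t[0];p2=o2+d2*t[1];print("tri",p1,p2)
for n,p in(("scene",a),("side",b)): print(n,plane(G[n],*p,65.5))
def s(u,v): return plane(G["scene"],u/7+232,v/7+140,62)
def d(u,v): return plane(G["side"],u/8+225,v/8+150,62)
print("scene corners hinge-near",s(300,435),"hinge-far",s(383,170),"front near",s(72,372),"front far",s(150,125))
print("side front far",d(78,175),"front near",d(245,392),"hinge far",d(285,105),"hinge mid",d(415,262))
E
```

```text
[ 4  6  8  8 40] 26
[ 3  3  9  8 42] 13
(np.float64(253.53807829181494), np.float64(173.88256227758006)) (np.float64(248.1023784901758), np.float64(183.1163391933816))
tri [580.96067441 115.7769536   69.63771542] [582.07914844 114.73896258  68.56891572]
scene [578.89773735 117.81458922  65.5       ]
side [582.11583551 117.93849869  65.5       ]
scene corners hinge-near [688.81170122  95.0087695   62.        ] hinge-far [621.50792942 216.60124828  62.        ] front near [603.12658727  49.23983779  62.        ] front far [533.86085906 161.12717503  62.        ]
side front far [537.40352504 175.68141597  62.        ] front near [605.88334401  49.1222586   62.        ] hinge far [625.27526196 221.09007534  62.        ] hinge mid [676.71463998 124.23702586  62.        ]
```

View pics/s1.png

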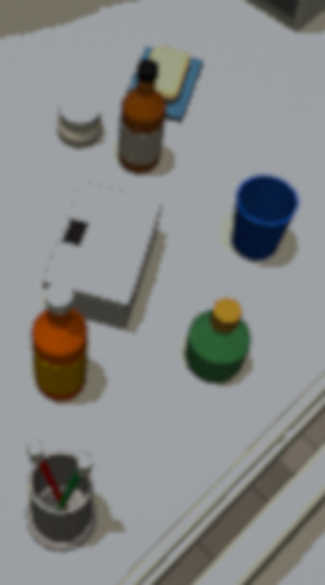

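```bash
cat >> h.py <<'E'
from scipy.spatial.transform import Rotation as Ro
def plan(st,pos,rpy):
    R0=Ro.from_euler('xyz',st["tool_rot"]); R1=Ro.from_euler('xyz',rpy)
    print("shift",np.round(R0.inv().apply(np.array(pos)-st["eef_pos"]),1),"turn",np.round((R0.inv()*R1).as_rotvec(),3))
bx=np.array([.878,.479,0]); hinge=np.array([653.4,157.6,60])
def lp(r,n,th): # point on lid
    return hinge+bx*(-r*np.cos(th)+n*np.sin(th))+np.array([0,0,r*np.sin(th)+n*np.cos(th)])
E
python3 - <<'E'
from cell import *
from h import *
s=get_image("scene");d=get_image("side")
k=2.6
print("shampoo",plane(s,60/k+225,385/k+85,0),plane(d,281,226,0))
print("tonic",plane(s,140/k+225,162/k+85,0),plane(d,232,164,0))
print("cup",plane(s,258/k+225,247/k+85,0),"flask",plane(s,217/k+225,368/k+85,0))
print("cream",plane(s,80/k+225,138/k+85,0),"brush",plane(s,60/k+225,530/k+85,0))
st=read_state(); plan(st,[580,117.5,200],[-np.pi/2,0,-1.072]); print(st["eef_pos"])
E
```

```text
shampoo [684.15976451  -5.78825531   0.        ] [687.09116276  -9.51333333   0.        ]
tonic [527.12993134 287.29012706   0.        ] [524.79197887 285.56759499   0.        ]
cup [717.94405332 294.11084207   0.        ] flask [790.635703  134.8531402   0.       ]
cream [4.44149103e+02 2.59914335e+02 1.13686838e-13] brush [ 800.20266164 -116.62319968    0.        ]
shift [-338.3   42.2 -503.1] turn [ 0.     2.288 -0.   ]
[225.75911652 609.48981539 242.22761569]
```

```bash
python3 -m jog '[{"y":-60},{"y":-70}]'
```

```text
$[0]: bad value
```

```bash
python3 -m jog '[{"x":0,"y":-60,"z":0,"ax":0,"ay":0,"az":0,"grip":0},{"x":0,"y":-60,"z":0,"ax":0,"ay":0,"az":0,"grip":0}]'
```

```text
clock: 0.65
eef_pos: [226.7, 611.9, 307.2]
tool_rot: [-1.571, -0.008, 1.216]
force: [0.6, -0.3, 0.3]
width: 59.0
```

```bash
R='' ; python3 -m jog '[{"x":-338,"y":40,"z":-503,"ax":0,"ay":2.288,"az":0,"grip":0},{"x":-338,"y":40,"z":-503,"ax":0,"ay":2.288,"az":0,"grip":0},{"x":-338,"y":40,"z":-503,"ax":0,"ay":2.288,"az":0,"grip":0},{"x":-338,"y":40,"z":-503,"ax":0,"ay":2.288,"az":0,"grip":0},{"x":-338,"y":40,"z":-503,"ax":0,"ay":2.288,"az":0,"grip":0}]'; python3 - <<'E'
from cell import *
from h import *
st=read_state(); print(st["qpos"]); plan(st,[580,117.5,250],[-np.pi/2,0,-1.072])
E
```

```text
clock: 1.15
eef_pos: [372.6, 405.5, 286.1]
tool_rot: [-1.57, -0.001, 0.46]
force: [0.4, 0.6, -0.3]
width: 0.0
[-1.05559389  0.44571215  0.26051718  1.74801769 -0.13579797  0.96423701
 -0.28192246]
shift [  57.9   36.  -350.2] turn [-1.000e-03  1.532e+00  0.000e+00]
```

```bash
python3 -m jog '[{"x":58,"y":30,"z":-350,"ax":0,"ay":1.532,"az":0,"grip":0},{"x":58,"y":30,"z":-350,"ax":0,"ay":1.532,"az":0,"grip":0},{"x":58,"y":30,"z":-350,"ax":0,"ay":1.532,"az":0,"grip":0},{"x":58,"y":30,"z":-350,"ax":0,"ay":1.532,"az":0,"grip":0},{"x":58,"y":30,"z":-350,"ax":0,"ay":1.532,"az":0,"grip":0}]'; python3 - <<'E'
from cell import *
from h import *
st=read_state(); print(st["qpos"]); plan(st,[580,117.5,250],[-np.pi/2,0,-1.072])
E
```

```text
clock: 1.65
eef_pos: [519.5, 204.4, 265.0]
tool_rot: [-1.57, -0.001, -0.29]
force: [0.6, 0.4, -0.5]
width: 0.0
[-0.73591884  0.50618957  0.47291387  1.75994397 -0.2774464   0.94065021
 -0.43886322]
shift [ 82.8  15.  -66. ] turn [-0.001  0.782  0.   ]
```

```bash
python3 -m jog '[{"x":83,"y":15,"z":-66,"ax":0,"ay":0.782,"az":0,"grip":0},{"x":83,"y":15,"z":-66,"ax":0,"ay":0.782,"az":0,"grip":0},{"x":83,"y":15,"z":-66,"ax":0,"ay":0.782,"az":0,"grip":0},{"x":83,"y":15,"z":-66,"ax":0,"ay":0.782,"az":0,"grip":0},{"x":83,"y":15,"z":-66,"ax":0,"ay":0.782,"az":0,"grip":0}]';python3 -m jog '[{"x":0,"y":0,"z":0,"ax":0,"ay":0.032,"az":0,"grip":0},{"x":0,"y":0,"z":0,"ax":0,"ay":0.032,"az":0,"grip":0}]'; python3 - <<'E'
from cell import *
from h import *
st=read_state(); print(st["qpos"]); plan(st,[580.5,117.5,150],[-np.pi/2,0,-1.072])
g=get_image("wrist"); cv2.imwrite("pics/w1.png",g["color"][:,:,::-1])
for p in (hinge+bx*-83+[0,0,5.5],hinge): print(proj(g,p))
print(proj(g,st["eef_pos"]))
E
```

```text
clock: 2.15
eef_pos: [580.0, 118.5, 249.7]
tool_rot: [-1.571, -0.0, -1.042]
force: [0.1, -0.6, 0.3]
width: -0.0
clock: 2.35
eef_pos: [579.5, 119.6, 249.7]
tool_rot: [-1.571, -0.0, -1.063]
force: [0.1, -0.0, 0.3]
width: -0.1
[-0.66117337  0.61904318  0.67490619  1.68978839 -0.44753005  0.99260291
 -0.89023847]
shift [ 2.2 99.7 -0.1] turn [0.    0.009 0.   ]
[254.83924753 170.60000915]
[255.65007266  78.33065643]
[254.2140395  258.37788068]
```

View pics/w1.png

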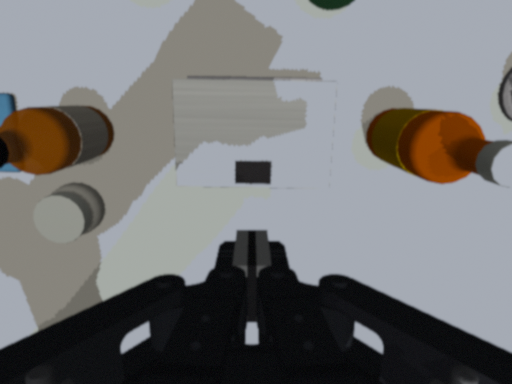

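```bash
python3 -m jog '[{"x":1,"y":50,"z":-1,"ax":0,"ay":0.01,"az":0,"grip":0},{"x":1,"y":100,"z":-1,"ax":0,"ay":0.01,"az":0,"grip":0},{"x":1,"y":145,"z":-1,"ax":0,"ay":0.01,"az":0,"grip":0},{"x":1,"y":160,"z":-1,"ax":0,"ay":0.01,"az":0,"grip":0},{"x":1,"y":160,"z":-1,"ax":0,"ay":0.01,"az":0,"grip":0}]'; python3 - <<'E'
from cell import *
from h import *
g=get_image("wrist"); cv2.imwrite("pics/w2.png",g["color"][:,:,::-1])
g=get_image("side"); crop(g,225,140,80,80,7,"pics/d3.png")
E
```

```text
clock: 2.9
eef_pos: [578.0, 117.8, 88.3]
tool_rot: [-1.574, 0.001, -1.075]
force: [0.4, 0.6, -0.2]
width: 0.1
```

View pics/w2.png

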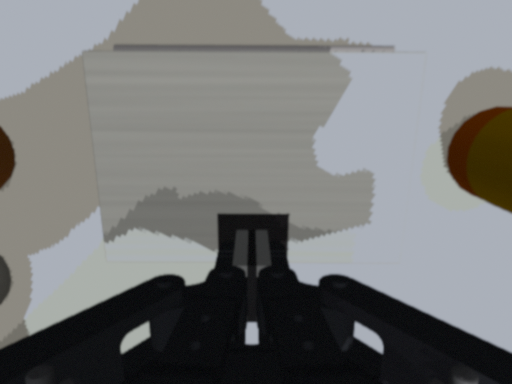

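View pics/d3.png

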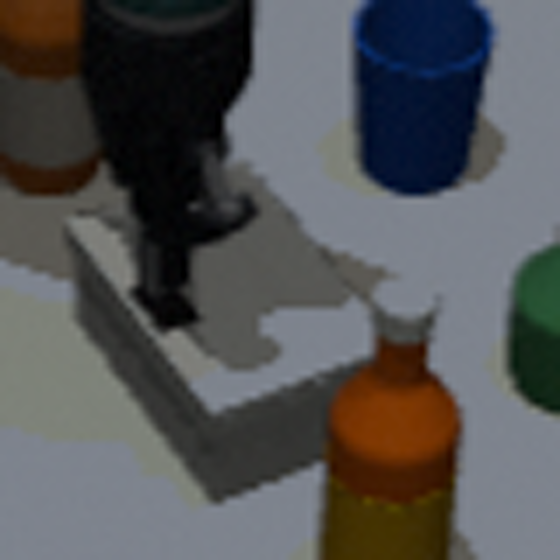

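```bash
python3 -m jog '[{"x":0,"y":7,"z":0,"ax":0,"ay":0,"az":0,"grip":0},{"x":0,"y":11,"z":0,"ax":0,"ay":0,"az":0,"grip":0},{"x":0,"y":13,"z":0,"ax":0,"ay":0,"az":0,"grip":0},{"x":0,"y":14,"z":0,"ax":0,"ay":0,"az":0,"grip":0},{"x":0,"y":14,"z":0,"ax":0,"ay":0,"az":0,"grip":0}]'
```

```text
clock: 3.5
eef_pos: [579.3, 118.1, 76.1]
tool_rot: [-1.57, 0.0, -1.076]
force: [-0.8, 0.6, 2.3]
width: -0.2
```

Contact, about 2 N. Pressing on in small steps.

```bash
python3 -m jog '[{"x":0,"y":1,"z":0,"ax":0,"ay":0,"az":0,"grip":0},{"x":0,"y":2,"z":0,"ax":0,"ay":0,"az":0,"grip":0},{"x":0,"y":2,"z":0,"ax":0,"ay":0,"az":0,"grip":0}]'; python3 -m jog '[{"x":0,"y":1,"z":0,"ax":0,"ay":0,"az":0,"grip":0},{"x":0,"y":2,"z":0,"ax":0,"ay":0,"az":0,"grip":0},{"x":0,"y":2,"z":0,"ax":0,"ay":0,"az":0,"grip":0}]'
```

```text
clock: 3.8
eef_pos: [579.3, 118.0, 73.9]
tool_rot: [-1.571, 0.0, -1.076]
force: [-0.8, 0.3, 2.5]
width: 0.1
clock: 4.1
eef_pos: [579.2, 118.0, 71.7]
tool_rot: [-1.571, 0.0, -1.076]
force: [-1.1, 1.1, 3.6]
width: -0.1
```

```bash
python3 -m jog '[{"x":0,"y":1,"z":0,"ax":0,"ay":0,"az":0,"grip":0},{"x":0,"y":1.5,"z":0,"ax":0,"ay":0,"az":0,"grip":0},{"x":0,"y":1.5,"z":0,"ax":0,"ay":0,"az":0,"grip":0}]'
```

```text
clock: 4.4
eef_pos: [579.3, 118.0, 71.2]
tool_rot: [-1.57, 0.001, -1.076]
force: [-3.5, 0.4, 12.0]
width: 0.0
```

```bash
python3 -m jog '[{"x":0,"y":-20,"z":0,"ax":0,"ay":0,"az":0,"grip":0},{"x":0,"y":-60,"z":0,"ax":0,"ay":0,"az":0,"grip":0},{"x":0,"y":-100,"z":0,"ax":0,"ay":0,"az":0,"grip":0},{"x":0,"y":-130,"z":0,"ax":0,"ay":0,"az":0,"grip":0},{"x":0,"y":-130,"z":0,"ax":0,"ay":0,"az":0,"grip":0}]'; python3 - <<'E'
from cell import *
from h import *
g=get_image("wrist"); cv2.imwrite("pics/w4.png",g["color"][:,:,::-1])
g=get_image("side"); crop(g,225,140,80,80,7,"pics/d4.png")
p=lp(83,5.5,.52); print(proj(g,p),(proj(g,p)-[225,140])*7, read_state()["qpos"])
E
```

```text
clock: 4.9
eef_pos: [582.1, 117.6, 204.2]
tool_rot: [-1.563, -0.003, -1.076]
force: [0.3, -1.0, -0.3]
width: 0.1
[251.47700433 172.65506681] [185.33903028 228.58546766] [-0.63773031  0.67417701  0.64179246  1.74469588 -0.50123883  0.8916244
 -0.85402847]
```

View pics/w4.png

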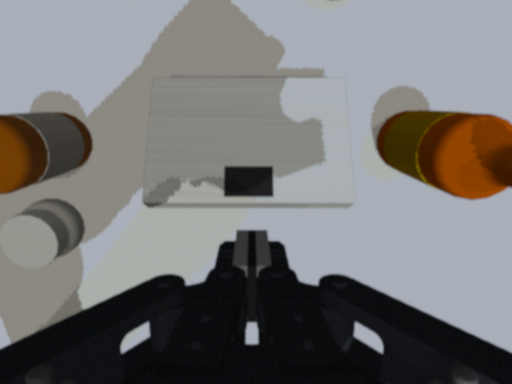

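View pics/d4.png

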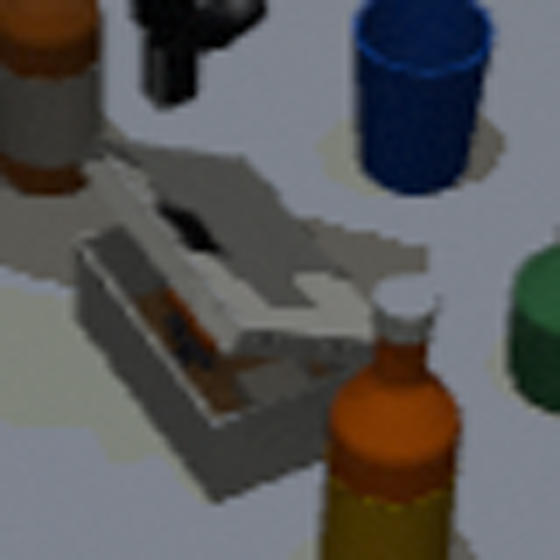

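```bash
cat >> h.py <<'E'
def tcp(th,phi,stand,along=0):
    rim=lp(96.5,-12,th); zt=bx*np.cos(phi)+np.array([0,0,np.sin(phi)]); yt=bx*np.sin(phi)-np.array([0,0,np.cos(phi)])
    return rim-zt*(11+stand)+yt*along, (Ro.from_euler('xyz',[-np.pi/2,0,-1.072])*Ro.from_rotvec([phi,0,0])).as_euler('xyz')
E
python3 - <<'E'
from cell import *
from h import *
st=read_state(); plan(st,hinge*[1,1,0]-bx*150+[0,0,190],tcp(.52,.6,0)[1])
E
```

```text
shift [  1.   10.2 -66. ] turn [ 0.599 -0.004  0.001]
```

```bash
python3 -m jog '[{"x":1,"y":0,"z":-40,"ax":0,"ay":0,"az":0,"grip":0},{"x":1,"y":10,"z":-66,"ax":0.15,"ay":0,"az":0,"grip":0},{"x":1,"y":10,"z":-66,"ax":0.3,"ay":0,"az":0,"grip":0},{"x":1,"y":10,"z":-66,"ax":0.45,"ay":0,"az":0,"grip":0},{"x":1,"y":10,"z":-66,"ax":0.6,"ay":0,"az":0,"grip":0}]'; python3 - <<'E'
from cell import *
from h import *
st=read_state(); print(st["qpos"]); p,r=tcp(.52,.6,22);print(p); plan(st,p-bx*35,r); plan(st,p,r)
E
```

```text
clock: 5.5
eef_pos: [528.7, 83.0, 212.6]
tool_rot: [-1.128, 0.029, -1.062]
force: [1.2, 0.8, -0.3]
width: -0.0
[-0.09731069  0.39941937  0.02398996  2.22809398 -1.07854086  0.24368208
 -0.12291301]
[550.72388112 101.58421305  78.90190152]
shift [ -1.9 118.  -63.4] turn [ 0.157 -0.006 -0.03 ]
shift [ -1.6 133.  -31.8] turn [ 0.157 -0.006 -0.03 ]
```

```bash
python3 - <<'E'
from cell import *
from h import *
st=read_state(); p,r=tcp(.52,.42,25,8);print(p); plan(st,p-bx*20,r); plan(st,p,r)
E
```

```text
[548.64034943 100.44752549  75.55101531]
shift [ -1.7 126.4 -53.4] turn [-0.023 -0.003 -0.031]
shift [ -1.5 135.  -35.4] turn [-0.023 -0.003 -0.031]
```

```bash
python3 -m jog '[{"x":-2,"y":0,"z":-50,"ax":-0.02,"ay":0,"az":-0.03,"grip":0},{"x":-2,"y":40,"z":-53,"ax":-0.02,"ay":0,"az":-0.03,"grip":0},{"x":-2,"y":80,"z":-53,"ax":-0.02,"ay":0,"az":-0.03,"grip":0},{"x":-2,"y":105,"z":-53,"ax":-0.02,"ay":0,"az":-0.03,"grip":0},{"x":-2,"y":105,"z":-53,"ax":-0.02,"ay":0,"az":-0.03,"grip":0}]'; python3 - <<'E'
from cell import *
from h import *
st=read_state(); print(st["qpos"]); p,r=tcp(.52,.42,25,8);print(p); plan(st,p-bx*20,r); plan(st,p,r)
g=get_image("side"); crop(g,205,130,100,80,7,"pics/d5.png")
E
```

```text
clock: 6.0
eef_pos: [556.8, 78.8, 145.2]
tool_rot: [-1.211, 0.03, -1.064]
force: [-0.2, 0.1, -0.2]
width: 0.3
[-0.13686008  0.56239919  0.06869799  2.15222856 -1.09960733  0.23257402
 -0.09939991]
[548.64034943 100.44752549  75.55101531]
shift [-20.9  59.9 -40.3] turn [ 0.06  -0.004 -0.03 ]
shift [-20.8  66.9 -21.6] turn [ 0.06  -0.004 -0.03 ]
```

View pics/d5.png

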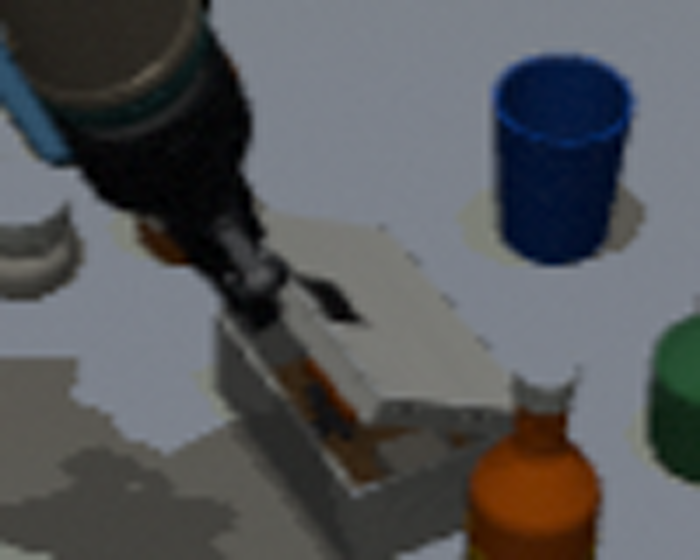

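```bash
python3 - <<'E'
from h import *
s=open('h.py').read().replace("def tcp(th,phi,stand,along=0):","def tcp(th,phi,stand,along=0,yaw=-1.222):").replace("[-np.pi/2,0,-1.072]","[-np.pi/2,0,yaw]")
open('h.py','w').write(s)
E
python3 - <<'E'
from cell import *
from h import *
st=read_state(); r=tcp(.52,.27,25,8)[1]; plan(st,hinge-bx*145+[0,0,100],r)
E
```

```text
shift [-23.2 -21.6 -15.8] turn [-0.086  0.141 -0.077]
```

```bash
python3 -m jog '[{"x":-23,"y":-22,"z":-16,"ax":-0.09,"ay":0.14,"az":-0.08,"grip":0},{"x":-23,"y":-22,"z":-16,"ax":-0.09,"ay":0.14,"az":-0.08,"grip":0},{"x":-23,"y":-22,"z":-16,"ax":-0.09,"ay":0.14,"az":-0.08,"grip":0}]'; python3 - <<'E'
from cell import *
from h import *
st=read_state(); print(st["qpos"]); p,r=tcp(.52,.27,28,10);print(p); plan(st,p-bx*12,r); plan(st,p,r)
E
```

```text
clock: 6.35
eef_pos: [523.8, 92.5, 163.4]
tool_rot: [-1.302, -0.005, -1.212]
force: [0.1, 1.4, 0.7]
width: 0.1
[-0.5125455   0.53293721  0.44160376  2.17302012 -0.93097883  0.33628745
 -0.50048699]
[543.97761421  97.90373258  77.49486815]
shift [  3.3  85.2 -14.3] turn [0.001 0.011 0.002]
shift [ 1.6 88.4 -2.8] turn [0.001 0.011 0.002]
```

```bash
python3 -m jog '[{"x":3,"y":20,"z":-14,"ax":0,"ay":0,"az":0,"grip":0},{"x":3,"y":45,"z":-14,"ax":0,"ay":0,"az":0,"grip":0},{"x":3,"y":70,"z":-14,"ax":0,"ay":0,"az":0,"grip":0},{"x":3,"y":85,"z":-14,"ax":0,"ay":0,"az":0,"grip":0},{"x":3,"y":85,"z":-14,"ax":0,"ay":0,"az":0,"grip":0}]'; python3 - <<'E'
from cell import *
from h import *
st=read_state(); print(st["qpos"]); p,r=tcp(.52,.27,0,10);print(p); plan(st,p,r)
g=get_image("side"); crop(g,205,130,100,80,7,"pics/d6.png")
E
```

```text
clock: 6.85
eef_pos: [547.1, 87.0, 90.9]
tool_rot: [-1.33, 0.003, -1.221]
force: [-0.3, 0.4, 0.1]
width: 0.0
[-0.35776067  0.676772    0.26022142  2.13411004 -1.1002713   0.23229093
 -0.32951269]
[567.67095793 110.82982784  84.96334838]
shift [-15.3  12.3  25.3] turn [ 0.029  0.    -0.003]
```

View pics/d6.png

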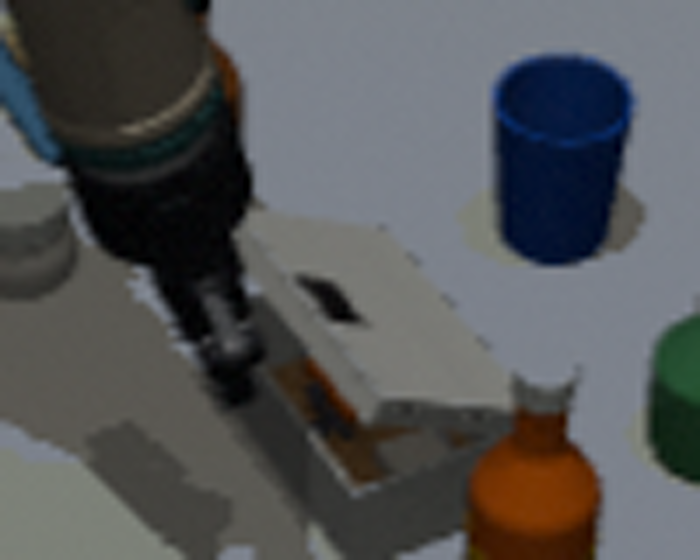

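```bash
sed -i 's/yaw=-1.222/yaw=-1.072/' h.py; python3 - <<'E'
from cell import *
from h import *
st=read_state(); p,r=tcp(.52,.1,28,17);print(p); plan(st,p+[0,0,20],r);plan(st,p,r)
E
```

```text
[542.05633618  96.85556382  76.72652909]
shift [-11.   -5.2   0.2] turn [-0.141 -0.148  0.023]
shift [-11.   14.3  -4.6] turn [-0.141 -0.148  0.023]
```

```bash
python3 -m jog '[{"x":-11,"y":-5,"z":0,"ax":-0.14,"ay":-0.15,"az":0.02,"grip":0},{"x":-11,"y":-5,"z":0,"ax":-0.14,"ay":-0.15,"az":0.02,"grip":0},{"x":-11,"y":-5,"z":0,"ax":-0.14,"ay":-0.15,"az":0.02,"grip":0},{"x":-11,"y":5,"z":-2,"ax":-0.14,"ay":-0.15,"az":0.02,"grip":0},{"x":-11,"y":14,"z":-5,"ax":-0.14,"ay":-0.15,"az":0.02,"grip":0}]'; python3 - <<'E'
from cell import *
from h import *
st=read_state(); print(st["qpos"]); p,r=tcp(.52,.1,28,17);print(p); plan(st,p,r)
p,r=tcp(.52,.1,3,17);print(p); plan(st,p,r)
E
```

```text
clock: 7.4
eef_pos: [540.9, 97.6, 77.0]
tool_rot: [-1.468, -0.003, -1.071]
force: [-1.1, -0.0, -0.3]
width: 0.0
[-0.52712625  0.76181975  0.48562221  2.03119516 -0.89276598  0.46587648
 -0.43121531]
[542.05633618  96.85556382  76.72652909]
shift [1.2 0.3 0.6] turn [-0.002  0.001  0.003]
[563.89667761 108.7707387   79.2223645 ]
shift [ 1.3  0.4 25.6] turn [-0.002  0.001  0.003]
```

```bash
python3 -m jog '[{"x":1,"y":0,"z":12,"ax":0,"ay":0,"az":0,"grip":0},{"x":1,"y":0,"z":22,"ax":0,"ay":0,"az":0,"grip":0},{"x":1,"y":0,"z":26,"ax":0,"ay":0,"az":0,"grip":0},{"x":1,"y":0,"z":26,"ax":0,"ay":0,"az":0,"grip":0}]'; python3 - <<'E'
from cell import *
from h import *
st=read_state(); print(st["qpos"])
for th,al in ((.52,17),(.6,16),(.7,15),(.8,14),(.9,13),(1.0,12),(1.1,11),(1.2,10),(1.35,10),(1.5,10),(1.7,10)):
    p,r=tcp(th,.1,-3,al); print(th); plan(st,p,r)
g=get_image("side"); crop(g,205,130,100,80,7,"pics/d7.png")
g=get_image("wrist"); cv2.imwrite("pics/w7.png",g["color"][:,:,::-1])
E
```

```text
clock: 7.8
eef_pos: [564.8, 109.2, 79.9]
tool_rot: [-1.47, -0.004, -1.07]
force: [-0.8, -0.2, 1.0]
width: -0.0
[-0.55680289  0.78763981  0.52420176  1.96089801 -0.86242023  0.5245658
 -0.48710623]
0.52
shift [-0.   0.5  4.9] turn [-0.001  0.003  0.004]
0.6
shift [ 0.  -7.1  8.9] turn [-0.001  0.003  0.004]
0.7
shift [  0.1 -16.   14.6] turn [-0.001  0.003  0.004]
0.8
shift [  0.1 -24.3  21.1] turn [-0.001  0.003  0.004]
0.9
shift [  0.1 -31.9  28.3] turn [-0.001  0.003  0.004]
1.0
shift [  0.2 -38.7  36. ] turn [-0.001  0.003  0.004]
1.1
shift [  0.2 -44.7  44.4] turn [-0.001  0.003  0.004]
1.2
shift [  0.3 -49.9  53.1] turn [-0.001  0.003  0.004]
1.35
shift [  0.3 -54.4  67. ] turn [-0.001  0.003  0.004]
1.5
shift [  0.3 -56.9  81.4] turn [-0.001  0.003  0.004]
1.7
shift [  0.4 -56.7 100.8] turn [-0.001  0.003  0.004]
```

View pics/d7.png

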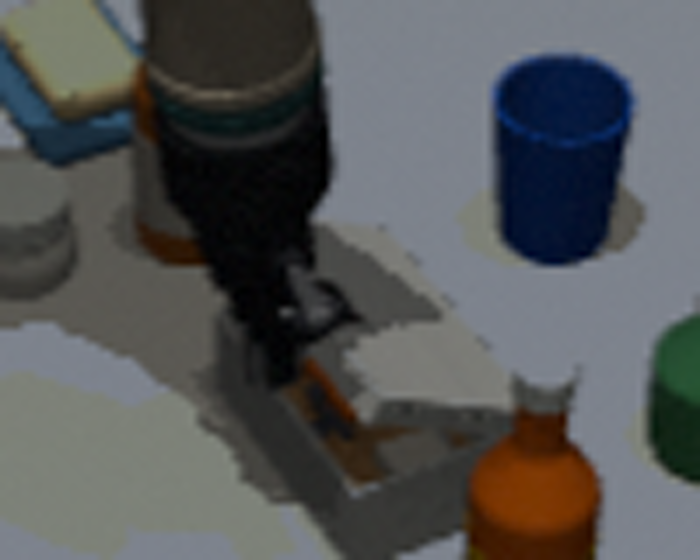

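View pics/w7.png

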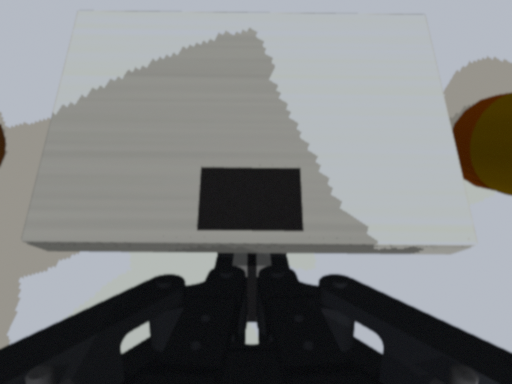

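```bash
python3 -m jog '[{"x":0,"y":0,"z":3,"ax":0,"ay":0,"az":0,"grip":0},{"x":0,"y":-2,"z":5,"ax":0,"ay":0,"az":0,"grip":0},{"x":0,"y":-5,"z":7,"ax":0,"ay":0,"az":0,"grip":0},{"x":0,"y":-8,"z":9,"ax":0,"ay":0,"az":0,"grip":0}]'; python3 - <<'E'
from cell import *
from h import *
st=read_state(); print(st["qpos"])
g=get_image("wrist"); cv2.imwrite("pics/w8.png",g["color"][:,:,::-1])
E
```

```text
clock: 8.3
eef_pos: [569.0, 111.8, 88.5]
tool_rot: [-1.475, -0.002, -1.071]
force: [-6.7, -4.0, 3.0]
width: 0.2
[-0.57442236  0.7844072   0.55126609  1.94011238 -0.83889266  0.56060781
 -0.51671541]
```

View pics/w8.png

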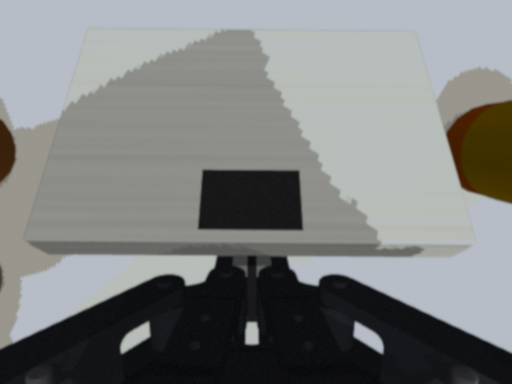

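```bash
python3 - <<'E'
from cell import *
from h import *
g=get_image("side"); crop(g,205,130,100,80,7,"pics/d8.png")
g=get_image("scene"); crop(g,225,130,80,80,7,"pics/s8.png")
print(read_state()["force"])
E
```

```text
[-6.82247379 -4.05952296  4.17456554]
```

View pics/d8.png

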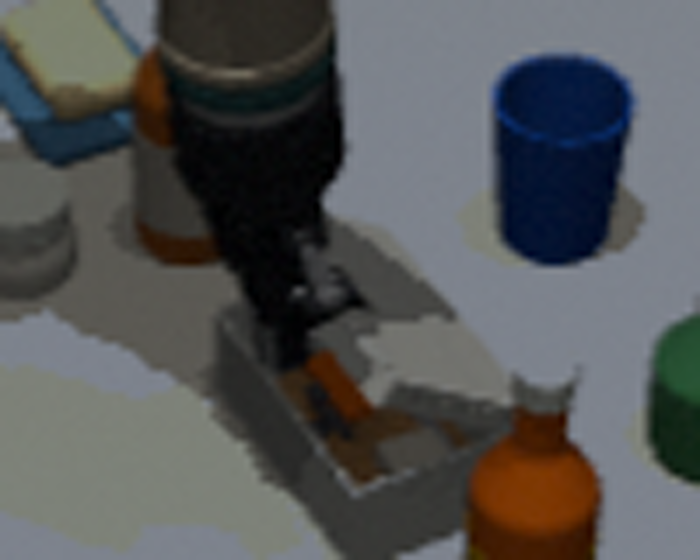

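View pics/s8.png

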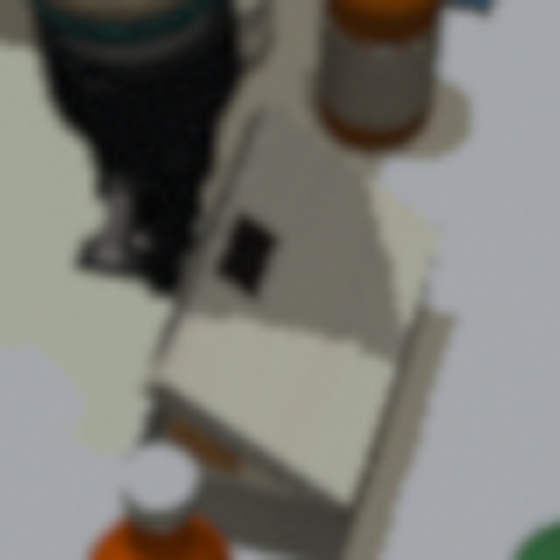

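```bash
python3 -m jog '[{"x":0,"y":-4,"z":-1,"ax":0,"ay":0,"az":0,"grip":0},{"x":0,"y":-7,"z":-1,"ax":0,"ay":0,"az":0,"grip":0}]'; python3 - <<'E'
from cell import *
from h import *
g=get_image("side"); crop(g,205,130,100,80,7,"pics/d9.png")
g=get_image("wrist"); cv2.imwrite("pics/w9.png",g["color"][:,:,::-1])
print(read_state()["force"],read_state()["eef_pos"])
E
```

```text
clock: 8.65
eef_pos: [570.5, 112.7, 96.2]
tool_rot: [-1.469, -0.004, -1.07]
force: [-0.1, -0.2, 0.2]
width: -0.3
[-1.86652967 -1.00014329  0.22778531] [570.82865051 112.86230694  96.47642198]
```

View pics/d9.png

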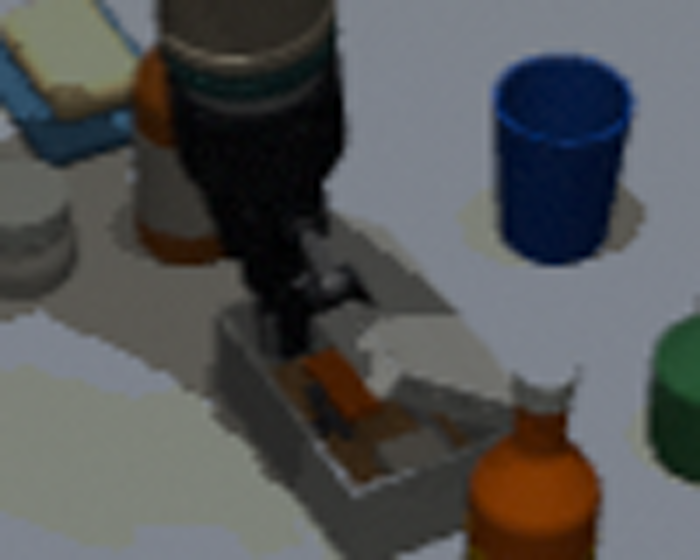

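View pics/w9.png

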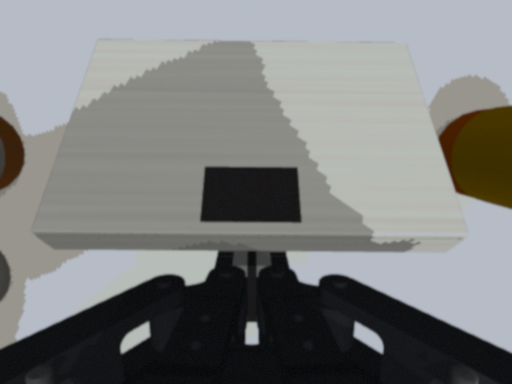

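```bash
python3 - <<'E'
from cell import *
from h import *
st=read_state()
for th,al in ((.67,14),(.75,12),(.85,9),(.95,7),(1.05,6),(1.15,5)):
    p,r=tcp(th,.1,-0.5,al); print(th); plan(st,p,r)
E
```

```text
0.67
shift [0.3 1.1 1.7] turn [-0.002  0.003  0.004]
0.75
shift [ 0.3 -6.9  6.6] turn [-0.002  0.003  0.004]
0.85
shift [  0.4 -16.8  13.4] turn [-0.002  0.003  0.004]
0.95
shift [  0.4 -25.   20.9] turn [-0.002  0.003  0.004]
1.05
shift [  0.5 -31.4  29. ] turn [-0.002  0.003  0.004]
1.15
shift [  0.5 -37.   37.6] turn [-0.002  0.003  0.004]
```

```bash
python3 -m jog '[{"x":0,"y":-4,"z":3,"ax":0,"ay":0,"az":0,"grip":0},{"x":0,"y":-8,"z":6,"ax":0,"ay":0,"az":0,"grip":0},{"x":0,"y":-12,"z":9,"ax":0,"ay":0,"az":0,"grip":0},{"x":0,"y":-17,"z":12,"ax":0,"ay":0,"az":0,"grip":0}]'; python3 - <<'E'
from cell import *
from h import *
g=get_image("side"); crop(g,205,130,100,80,7,"pics/d10.png")
st=read_state();print(st["force"],st["eef_pos"])
for th,al in ((.75,12),(.85,9),(.95,7),(1.05,6),(1.15,5),(1.25,5),(1.35,5),(1.5,5),(1.7,5),(1.75,5)):
    p,r=tcp(th,.1,-0.5,al); print(th); plan(st,p,r)
E
```

```text
clock: 9.15
eef_pos: [579.2, 117.5, 114.2]
tool_rot: [-1.47, -0.004, -1.07]
force: [-1.5, -1.3, 0.0]
width: 0.1
[-3.70792955 -0.92263889  2.8171798 ] [580.21514706 117.97201344 115.17495802]
0.75
shift [ 0.2 10.6 -5.9] turn [-0.003  0.003  0.004]
0.85
shift [0.3 0.7 0.9] turn [-0.003  0.003  0.004]
0.95
shift [ 0.3 -7.5  8.4] turn [-0.003  0.003  0.004]
1.05
shift [  0.4 -13.9  16.5] turn [-0.003  0.003  0.004]
1.15
shift [  0.4 -19.5  25. ] turn [-0.003  0.003  0.004]
1.25
shift [  0.4 -23.2  34. ] turn [-0.003  0.003  0.004]
1.35
shift [  0.5 -26.   43.3] turn [-0.003  0.003  0.004]
1.5
shift [  0.5 -28.4  57.7] turn [-0.003  0.003  0.004]
1.7
shift [  0.6 -28.3  77.1] turn [-0.003  0.003  0.004]
1.75
shift [  0.6 -27.6  81.9] turn [-0.003  0.003  0.004]
```

View pics/d10.png

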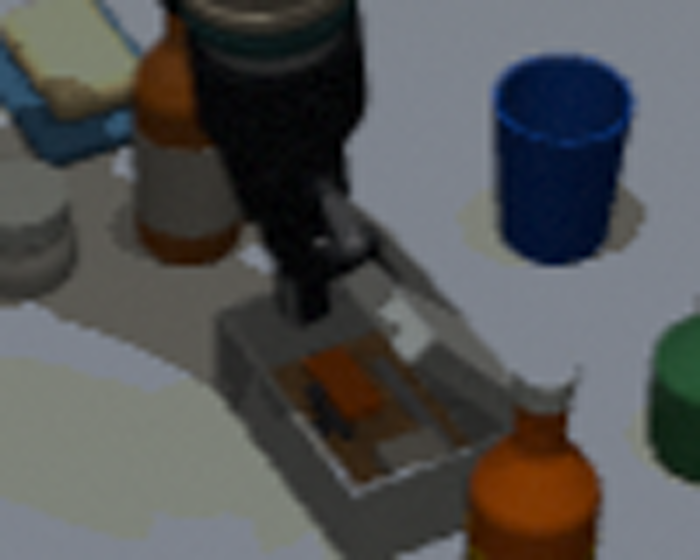

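```bash
python3 -m jog '[{"x":0,"y":-4,"z":4,"ax":0,"ay":0,"az":0,"grip":0},{"x":0,"y":-8,"z":8,"ax":0,"ay":0,"az":0,"grip":0},{"x":0,"y":-11,"z":12,"ax":0,"ay":0,"az":0,"grip":0},{"x":0,"y":-14,"z":16,"ax":0,"ay":0,"az":0,"grip":0},{"x":0,"y":-17,"z":20,"ax":0,"ay":0,"az":0,"grip":0}]';python3 -m jog '[{"x":0,"y":-2.5,"z":5,"ax":0,"ay":0,"az":0,"grip":0},{"x":0,"y":-4,"z":10,"ax":0,"ay":0,"az":0,"grip":0},{"x":0,"y":-5,"z":15,"ax":0,"ay":0,"az":0,"grip":0},{"x":0,"y":-5,"z":20,"ax":0,"ay":0,"az":0,"grip":0}]'; python3 - <<'E'
from cell import *
from h import *
g=get_image("side"); crop(g,205,130,100,80,7,"pics/d11.png")
st=read_state();print(st["force"],st["eef_pos"])
for th,al in ((1.15,5),(1.25,5),(1.35,5),(1.5,5),(1.7,5),(1.75,5)):
    p,r=tcp(th,.1,-0.5,al); print(th); plan(st,p,r)
E
```

```text
clock: 9.7
eef_pos: [595.1, 126.1, 133.5]
tool_rot: [-1.47, -0.004, -1.07]
force: [-4.6, -2.7, 5.4]
width: -0.1
clock: 10.1
eef_pos: [612.8, 134.7, 142.3]
tool_rot: [-1.468, -0.004, -1.07]
force: [-9.2, -3.7, 18.4]
width: 0.1
[-6.72117764 -3.65451581 17.1315753 ] [614.0234604  135.32669424 142.49843139]
1.15
shift [ -0.7   3.7 -15.6] turn [-0.004  0.003  0.005]
1.25
shift [-0.7  0.  -6.6] turn [-0.004  0.003  0.005]
1.35
shift [-0.7 -2.7  2.7] turn [-0.004  0.003  0.005]
1.5
shift [-0.6 -5.1 17.1] turn [-0.004  0.003  0.005]
1.7
shift [-0.6 -4.9 36.5] turn [-0.004  0.003  0.005]
1.75
shift [-0.6 -4.3 41.4] turn [-0.004  0.003  0.005]
```

View pics/d11.png

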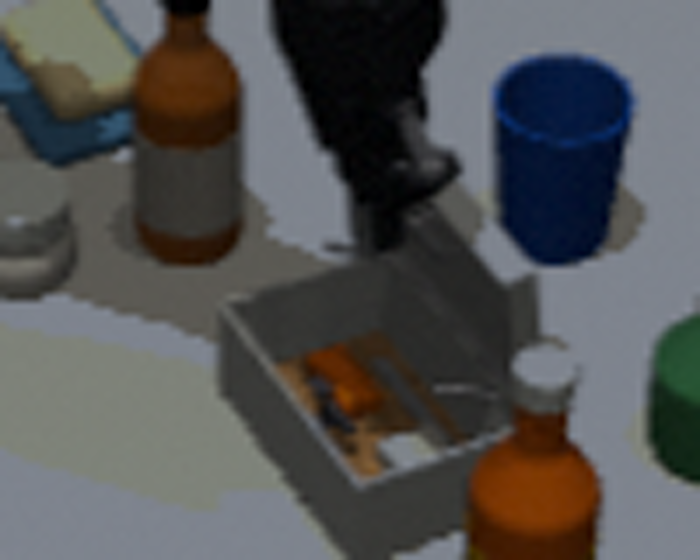

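```bash
python3 -m jog '[{"x":0,"y":-5,"z":-1,"ax":0,"ay":0,"az":0,"grip":0},{"x":0,"y":-9,"z":-1,"ax":0,"ay":0,"az":0,"grip":0}]'; python3 - <<'E'
from cell import *
from h import *
g=get_image("side"); crop(g,205,130,100,80,7,"pics/d12.png")
g=get_image("wrist"); cv2.imwrite("pics/w12.png",g["color"][:,:,::-1])
st=read_state();print(st["force"],st["eef_pos"])
E
```

```text
clock: 10.35
eef_pos: [611.8, 135.3, 149.6]
tool_rot: [-1.467, -0.005, -1.07]
force: [-1.5, 0.0, -0.0]
width: 0.1
[-0.84860107  0.48726152 -0.03398068] [611.60884282 135.62758402 149.48291972]
```

View pics/d12.png

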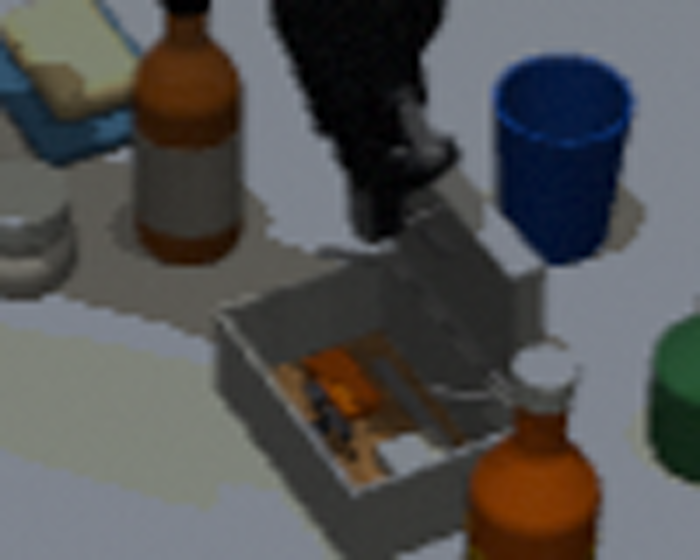

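View pics/w12.png

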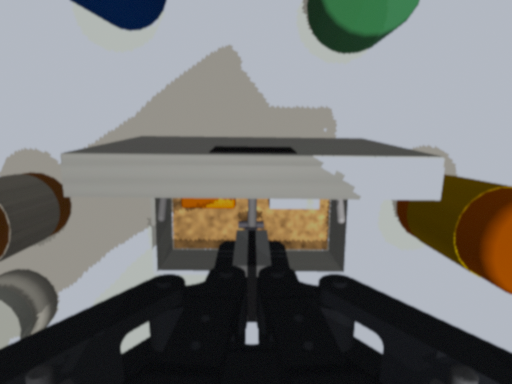

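```bash
python3 -m jog '[{"x":0,"y":-1,"z":4,"ax":0,"ay":0,"az":0,"grip":0},{"x":0,"y":-2,"z":8,"ax":0,"ay":0,"az":0,"grip":0},{"x":0,"y":-4,"z":12,"ax":0,"ay":0,"az":0,"grip":0},{"x":0,"y":-5,"z":16,"ax":0,"ay":0,"az":0,"grip":0}]'; python3 - <<'E'
from cell import *
from h import *
g=get_image("side"); crop(g,205,130,100,80,7,"pics/d13.png")
st=read_state();print(st["force"],st["eef_pos"])
E
```

```text
clock: 10.85
eef_pos: [624.6, 142.6, 155.4]
tool_rot: [-1.469, -0.004, -1.069]
force: [-0.3, 0.5, 0.6]
width: -0.4
[ 0.78240484 -0.58497999 -0.10143371] [625.26642315 142.91911863 155.67691135]
```

View pics/d13.png

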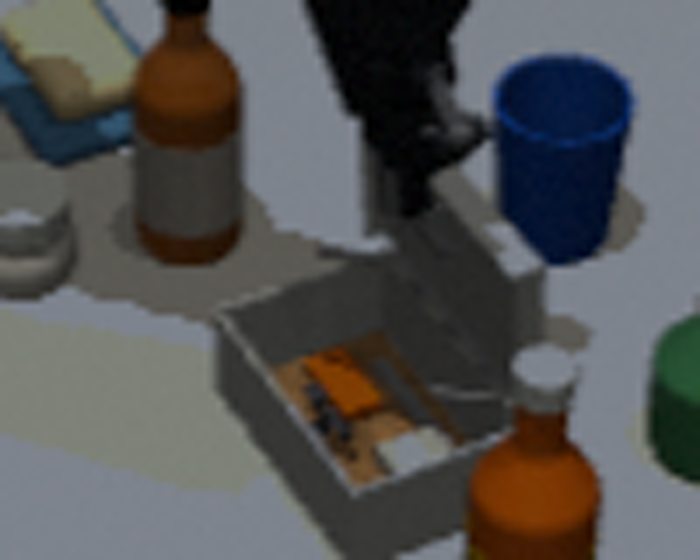

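```bash
python3 -m jog '[{"x":0,"y":1,"z":4,"ax":0,"ay":0,"az":0,"grip":0},{"x":0,"y":2,"z":8,"ax":0,"ay":0,"az":0,"grip":0},{"x":0,"y":2,"z":12,"ax":0,"ay":0,"az":0,"grip":0},{"x":0,"y":2,"z":16,"ax":0,"ay":0,"az":0,"grip":0},{"x":0,"y":2,"z":20,"ax":0,"ay":0,"az":0,"grip":0}]'; python3 - <<'E'
from cell import *
from h import *
g=get_image("side"); crop(g,205,130,100,80,7,"pics/d14.png")
st=read_state();print(st["force"],st["eef_pos"])
E
```

```text
clock: 11.4
eef_pos: [642.2, 152.1, 156.0]
tool_rot: [-1.469, -0.004, -1.07]
force: [-1.1, -0.8, 5.6]
width: 0.1
[-0.29048664 -0.34673055  5.27730796] [643.04945319 152.51735196 156.17964379]
```

View pics/d14.png

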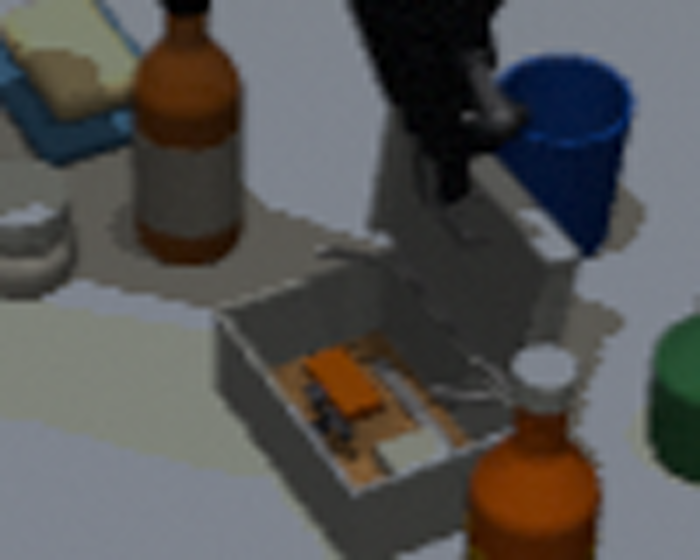

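```bash
python3 -m jog '[{"x":0,"y":-4,"z":2,"ax":0,"ay":0,"az":0,"grip":0},{"x":0,"y":-5,"z":6,"ax":0,"ay":0,"az":0,"grip":0},{"x":0,"y":-4,"z":10,"ax":0,"ay":0,"az":0,"grip":0},{"x":0,"y":-3,"z":14,"ax":0,"ay":0,"az":0,"grip":0}]'; python3 - <<'E'
from cell import *
from h import *
g=get_image("side"); crop(g,205,130,100,80,7,"pics/d15.png")
st=read_state();print(st["force"],st["eef_pos"])
E
```

```text
clock: 11.85
eef_pos: [653.9, 158.8, 159.6]
tool_rot: [-1.47, -0.004, -1.069]
force: [-0.3, -0.1, -0.1]
width: -0.1
[ 1.16538984 -0.08368428 -0.03074246] [654.40004516 159.21987489 159.40472476]
```

View pics/d15.png

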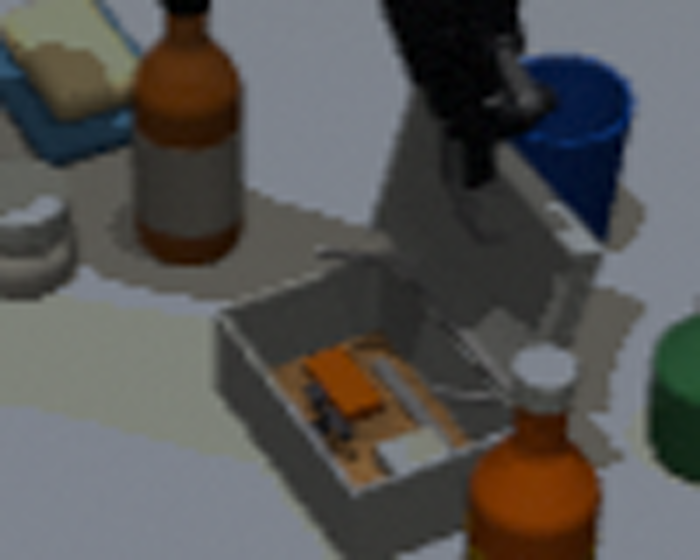

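```bash
python3 -m jog '[{"x":0,"y":-2,"z":-10,"ax":0,"ay":0,"az":0,"grip":0},{"x":0,"y":-5,"z":-30,"ax":0,"ay":0,"az":0,"grip":0},{"x":0,"y":-20,"z":-60,"ax":0,"ay":0,"az":0,"grip":0},{"x":0,"y":-50,"z":-80,"ax":0,"ay":0,"az":0,"grip":0},{"x":0,"y":-80,"z":-100,"ax":0,"ay":0,"az":0,"grip":0}]'; python3 -m jog '[{"x":0,"y":0,"z":0,"ax":0,"ay":0,"az":0,"grip":0},{"x":0,"y":0,"z":0,"ax":0,"ay":0,"az":0,"grip":0},{"x":0,"y":0,"z":0,"ax":0,"ay":0,"az":0,"grip":0},{"x":0,"y":0,"z":0,"ax":0,"ay":0,"az":0,"grip":0},{"x":0,"y":0,"z":0,"ax":0,"ay":0,"az":0,"grip":0}]';python3 - <<'E'
from cell import *
from h import *
g=get_image("side"); crop(g,195,110,130,90,6,"pics/d16.png")
f=cv2.imread("pics/side0.png").astype(int); d=np.abs(f-g["color"][:,:,::-1].astype(int)).max(2)
g=get_image("scene"); crop(g,225,85,125,225,2.6,"pics/s16.png")
st=read_state();print(st["force"],st["eef_pos"],st["clock"])
E
```

```text
clock: 12.4
eef_pos: [556.8, 105.8, 229.3]
tool_rot: [-1.472, -0.003, -1.071]
force: [0.7, 0.6, 0.3]
width: 0.0
clock: 12.9
eef_pos: [559.1, 107.2, 228.3]
tool_rot: [-1.471, -0.004, -1.069]
force: [0.3, -0.0, -0.1]
width: -0.2
[-0.25803668 -0.75182886 -0.00954142] [559.14520963 107.02777265 228.56031424] 13.0
```

View pics/d16.png

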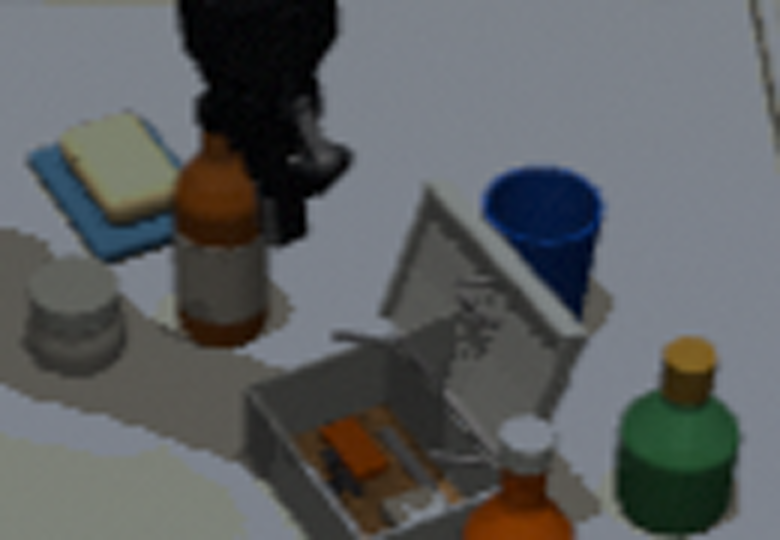

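View pics/s16.png

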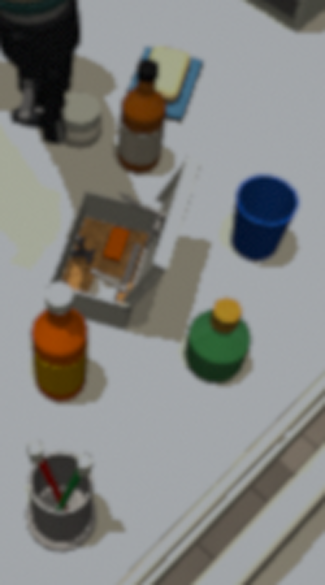

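```bash
python3 - <<'E'
from cell import *
from h import *
g=get_image("side"); y=np.array([-.479,.878,0])
for th in (1.5,1.65,1.8,1.9):
    print(th,[np.round((proj(g,lp(98,-5,th)+s*y)-[195,110])*6) for s in (-73,73)])
print(finish_job())
E
```

```text
1.5 [array([507., 352.]), array([367., 193.])]
1.65 [array([531., 342.]), array([391., 185.])]
1.8 [array([555., 335.]), array([414., 179.])]
1.9 [array([570., 332.]), array([429., 177.])]
the job is handed in; nothing more can be done
None
```

I opened the box with closed fingertips and handed the job in at about 13 s of the 54 s allowed; `finish_job()` gave no verdict.

- **Press and release:** I pressed the pad down about 5 mm onto its stop. The force read 12 N there, above the 8 N you called plenty. After I let go, the lid sprang ajar to the expected 0.52 rad.
- **Opening the lid:** I hooked the front rim from below with the finger nearly upright and pushed the lid up and over. I had wanted a stronger forward tilt, but the wrist joint limits didn't allow it.
- **Final lid angle:** With the arm clear, the lid's top corners in the side picture fit an angle of about 1.9 rad, its stop. One corner lies about 2 camera pixels further back than that predicts, still well past the 1.65 rad limit.
- **Box and bystanders:** In the last pictures the box looks level and in its starting place, and the things around it stand where they were. I judged that by eye and didn't measure how far anything moved.
- **Heavier pushes:** The push read about 8 N sideways at first. Later a thicker part of the gripper bore down on the lid's top edge with about 18 N, and the picture then suggested the box had shifted or tipped by a few millimetres. I raised the finger at once and the next picture showed the box back at its earlier position. The same edge contact came back later at about 5 N, and I raised the finger again.

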